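# Feed a tin through the spring flap of a flow rack

### The job

Load the red tin that waits on the rack's deck into the flow rack: push the orange spring flap open with one finger and, while that finger holds it open, push the tin through with the other finger until it rolls down the ramp to the green tin at the end. Then back out and let the flap swing fully shut. Only push with the fingers: do not lift the tin or tip it over, do not let it press against the flap, and leave the green tin and everything else on the bench where it is.

Things in the scene. Friction and masses are not known exactly. Their poses are not given: they have to be found in the camera images.
- rack: Fixed grey steel flow rack, 365 mm long. Origin on the bench below the middle of the shut flap; x runs along the lane from the loading end, nearest the robot, to the ramp end, y left, z up (only x, y and yaw vary). Figures in the other entries are mm in this frame. The lane, centred on y=0, has side walls 12 high with inner faces at y=+-23, outer at +-28.
- crest (a point): Middle of the edge where the lane's level deck (x=-125 to 12, z=85, plain sheet, open at its near end) meets a ramp of free rollers that falls at 9 degrees to an end stop at x=231 (rolling plane z=50 there). Once the tin's centre is well past this edge (20 mm or more) and it is clear of the deck, it rolls down by itself to the stored tin.
- flap_hinge (a point): On the flap's vertical hinge axis at x=0, y=100, z=121. The hinge post is 10 thick, top at z=143. Between the lane's left wall and this post (y=28 to 95), before and behind the flap, is free space above a foot plate 4 thick: there a finger can push the flap open wide with little travel. On the right a stop post 8 thick, 148 tall, stands at x=-9, y=-32.
- tin: Red rectangular tin with a yellow band, to be loaded: 60 mm long (its x, along the lane), 42 mm wide (y), 46 mm tall (z), about 0.15 kg. Origin at its centre. It waits standing on the deck before the flap, centre at x=-75 to -50, z=108 in the rack's frame, its x along the lane. Loaded, it lies next to the stored tin with its centre near x=144, z=87.
- flap (a joint): Opening angle of the orange flap, rad: 0 shut across the lane, growing to 1.5 as its free right edge swings towards the rack's +x. A spring shuts it: 0.13 N m when shut, 0.23 at 1.2 rad. The plate is 4 mm thick (x=-2 to 2 when shut), z=99 to 143, reaching from 6 to 129 mm from the hinge axis (y=94 to -29 when shut). It clears the tin's whole width at 1.0 rad or more.
- flap_edge (a point): Middle of the flap's free vertical edge, 129 mm from the hinge axis, z=121; when shut it is at x=0, y=-29 in the rack's frame.
- stored_tin: Green tin with a yellow band, same size as the red one, standing at the end of the ramp against the end stop, centre at x=203, z=78 in the rack's frame. Origin at its centre. Bystander.
- spare_tin: Another red tin of the same size, standing on the bench to the right of the lane. Origin at its centre. Bystander.
- jar: Amber jar with a red lid, 66 mm diameter, 100 mm tall, standing on the bench left of the rack. Origin at the centre of its underside. Bystander.
- oil: Amber bottle with a yellow cap, 70 mm diameter, 190 mm tall, on one side of the bench. Origin at the centre of its underside. Bystander.
- beans: Large white can with a blue label, 76 mm diameter, 110 mm tall, on one side of the bench. Origin at the centre of its underside. Bystander.
- mustard: Yellow jar with a green lid, 80 mm diameter, 120 mm tall, on one side of the bench. Origin at the centre of its underside. Bystander.
- cup: White mug, 80 mm diameter, 80 mm tall, handle to its +y side, on one side of the bench. Origin at the centre of its underside. Bystander.
There are look-alikes about, which are no part of the job. Leave any pink or white look-alike of the tin alone.

How it is judged:
By the outcome, as a careful person would: the job done as asked, in the order asked, and still so for the second after the job is handed in, with the robot touching nothing.
It also fails if it takes over 43 s, if anything falls off the work surface, if the arm or the gripper's body presses on something with over 40 N, if the wrist force passes 120 N, or if a joint passes its speed limit or range.

### The arm

A 6-joint arm with a two-finger parallel gripper is mounted at the origin on the work surface. World frame = base frame: x ahead of the robot, y to its left, z up, the work surface at z = 0. Lengths are in m, angles in degrees, forces in N, time in s.
With the tool pointing down it reaches from about 0.4 to 0.825 m from the base axis. Payload 7 kg.
Tool frame: the origin (TCP) lies on the centre line of the jaws, within the pads' length; the fingertips stand r.tip_reach ahead of it and the grasp point (between the pads) is the TCP (r.tip_reach is the distance from the TCP to the fingertips, in m); z points along the fingers, y is the line along which they close (so a half turn about z gives the same grasp; the last joint's range is limited). The gripper opens to 88 mm and grips with 3 to 60 N. Pads are 19 mm wide; open, the fingers measure 130 mm over their backs; the gripper's body (78 mm by 193 mm) begins 47 mm behind the grasp point.
Start: joints at [-53.91, 20.546, 0.682, 0, -70.136, -16.507], TCP at [0.226, -0.636, 0.246] pointing down, gripper open.
Joint ranges: [-176.03, 176.03], [-82.01, 121.73], [-58.28, 71.71], [-173.87, 95.51], [-174.79, -0.11], [-173.66, 173.66]. Speed limits (degrees/s): [136.94, 136.94, 172.46, 180, 180, 180].

### API

Orientations are given as [roll, pitch, yaw] about the fixed x, y, z axes, in that order (R = Rz(yaw) Ry(pitch) Rx(roll)).
In Python, from plant import sensors, cams, r gives the robot as it stands.
- The arm moves only by the tool drive_tool, never from a script. Its argument "rows" is a list of rows, each an object of numbers: "fingers": the gripper's target within -1 to 1 (fully open at 1, half-way at 0, shut at -1); "x", "y", "z": the shift along the tool's x, y, z in m; "spin": the turn about the tool's z in rad. A call has 1 to 10 rows; each row is the pose to reach, as a shift and turn from the pose commanded when the call began, along the tool's axes at that moment; what a row does not reach only later rows make up. A row lasts 1/8 s, in which the tool goes at most 62.5 mm and 10.7 degrees, less where a joint would pass 70% of its speed; a pose out of reach is approached as far as the arm can. A call with a gripper value outside its range is refused whole. The fingers move at their own pace and stop on an object; "newtons" is the grip in N (left out, the last holds). Time passes only in rows, so rows that repeat a pose let the fingers close. It gives the time, the measured TCP pose, the force, the opening and the grip force at its end, in the units of the state.
- sensors.get_state(): the state, without advancing time (a new reading comes with each control period).
- cams.capture(name): name is "scene" or "top" or "wrist"; returns a dict with "pixels" (400x640x3 uint8, red, green, blue), "intrinsics" (3x3 intrinsics, pixels), "k1" (the pictures are not rectified: a ray, as slopes to the right and down, at radius r is drawn at 1 + k1 r^2 times it, then the intrinsics apply), "eye" and "orientation" of the camera in the world; the wrist camera has in their place "T_tool_cam" (4x4, takes a point from camera to tool coordinates, whose origin is the TCP and whose axes are the flange's). Camera axes: x right, y up, looking along -z (the intrinsics and any distortion apply to the point x, -y, -z); pixel columns grow to the right and rows downward; lengths in m; the calibration is good to about 2 mm. A picture is of the moment at which its call begins: read the wrist's pose just before it. There is no depth.
- r.close_job(): hands the job in; it is judged then, once.
The state is a dict: "time_s": time; "joints": joint angles; "qd": joint speeds; "joint_torque": joint torques, N m; "tcp_pos": TCP position; "eef_rot": TCP orientation; "contact_force": force on the tool from outside, world axes, zero at the start; "moment": the same for the moment, N m; "gripper_width": finger opening in m; "gripper_force": force on a finger pad.
Only numpy, scipy, OpenCV 4.12 (cv2) and the standard library are available. Lean on these libraries where they do the work, as an engineer would, in place of code of your own. Each camera call takes 0.05 s, during which the arm holds its last target. There are 200 camera calls.

## Working session

There is one attempt and no reset: what is moved stays moved. The work goes in short steps, Python scripts to look and compute and a tool call to move; the robot and the scene stay as the last step left them, time stands still between calls to the robot, and variables do not carry over. Pictures are saved under pics/ and viewed, at most 10 in all, crops included, and the job is handed in when it is done.

Besides the shell and the picture viewer there is one more tool, called by a JSON object that holds its "method" and its "body", one argument or row to a line. drive_tool: Moves the arm, as the interface text tells. Its arguments: {"type":"object","properties":{"rows":{"type":"array"},"newtons":{"type":"number"}},"required":["rows"]}

```bash
mkdir -p pics; ls; python3 - <<'E'
from plant import sensors, cams, r
import cv2
s=sensors.get_state()
for k in s: print(k,s[k])
print(r.tip_reach)
for n in("scene","top"):
    c=cams.capture(n); cv2.imwrite(f"pics/{n}0.png",c["pixels"][:,:,::-1])
    print(n,c["intrinsics"],c["k1"],c["eye"],c["orientation"])
c=cams.capture("wrist");print(c["T_tool_cam"],c["intrinsics"],c["k1"])
E
```

```text
pics
time_s 0.0
joints [-5.39074396e+01  2.05916336e+01  6.35171630e-01 -2.24815224e-02
 -7.01364451e+01 -1.65073949e+01]
qd [-0.02667839  0.09851032 -0.09886912 -0.13411709  0.00287068 -0.03500351]
joint_torque [-1.64651410e-03 -5.82718956e+01  2.93042958e+01  6.99677020e+00
  6.79421137e-03 -1.34868901e-04]
tcp_pos [ 0.22610876 -0.63551828  0.24462362]
eef_rot [ 1.79904917e+02 -6.13834324e-03 -1.60422485e+02]
contact_force [0.42605724 0.39042583 0.52992966]
moment [-0.00022018  0.0273453  -0.0182358 ]
gripper_force 0.0
gripper_width 0.08736640701178118
0.019
scene [[403.82798066   0.         318.65580517]
 [  0.         403.82798066 199.54857705]
 [  0.           0.           1.        ]] -0.10580617831440169 [ 1.36371382 -0.27888116  0.90637324] [46.5791941  -0.4291266  70.35576476]
top [[369.67994082   0.         322.28338926]
 [  0.         369.67994082 199.04452937]
 [  0.           0.           1.        ]] -0.07262091492531775 [ 0.41629431 -0.01198687  1.16010389] [  7.82003191   0.55069319 -89.46135763]
[[ 2.05354547e-04  9.52046315e-01  3.05953873e-01  8.40900857e-02]
 [ 9.99999936e-01 -1.05402067e-04 -3.43211489e-04 -3.59334636e-04]
 [-2.94505063e-04  3.05953923e-01 -9.52046275e-01 -1.39854904e-01]
 [ 0.00000000e+00  0.00000000e+00  0.00000000e+00  1.00000000e+00]] [[291.18203904   0.         320.68734423]
 [  0.         291.18203904 202.58455099]
 [  0.           0.           1.        ]] -0.0023425638180923944
```

View pics/top0.png

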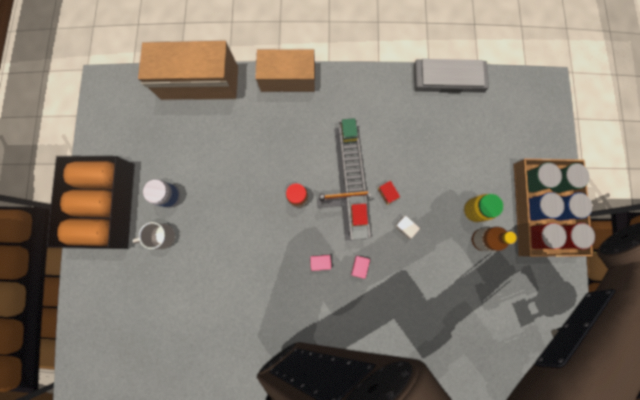

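View pics/scene0.png

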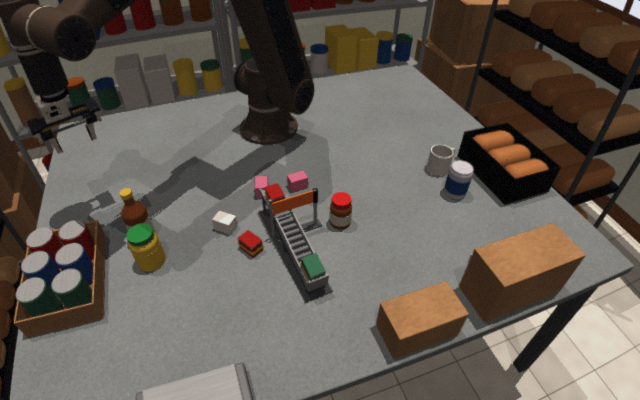

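The top view shows the target tin at (360,215) on the deck, the orange flap at about (345,197) and the green tin at (349,129). The jar is left of the flap at (297,194), the spare tin is right at (390,191), and pink and white look-alikes are near the loading end. The scene view shows the same layout. First a coarse pose from the two views.

```bash
cat > h.py <<'E'
import numpy as np, cv2
from scipy.spatial.transform import Rotation as R
from plant import sensors, cams, r
def cap(n):
    s=sensors.get_state(); c=cams.capture(n); c["s"]=s
    if n=="wrist":
        Rt=R.from_euler("xyz",s["eef_rot"],degrees=True).as_matrix(); T=c["T_tool_cam"]
        c["R"]=Rt@T[:3,:3]; c["e"]=np.array(s["tcp_pos"])+Rt@T[:3,3]
    else: c["R"]=R.from_euler("xyz",c["orientation"],degrees=True).as_matrix(); c["e"]=np.array(c["eye"])
    return c
def ray(c,uv):
    p=cv2.undistortPoints(np.array([[uv]],float),c["intrinsics"],np.array([c["k1"],0,0,0.]))[0,0]
    d=c["R"]@np.array([p[0],-p[1],-1.]); return d/np.linalg.norm(d)
def plane(c,uv,z): d=ray(c,uv); return c["e"]+d*(z-c["e"][2])/d[2]
def tri(cs,uvs):
    A=0;b=0
    for c,u in zip(cs,uvs):
        d=ray(c,u);P=np.eye(3)-np.outer(d,d);A=A+P;b=b+P@c["e"]
    return np.linalg.solve(A,b)
def px(c,X):
    q=c["R"].T@(np.array(X)-c["e"]); q=np.array([q[0],-q[1],-q[2]])
    return cv2.projectPoints(q[None],np.zeros(3),np.zeros(3),c["intrinsics"],np.array([c["k1"],0,0,0.]))[0][0,0]
def mask(c,h0,h1,s=120,v=50):
    H=cv2.cvtColor(c["pixels"],cv2.COLOR_RGB2HSV)
    return cv2.inRange(H,(h0,s,v),(h1,255,255))|(cv2.inRange(H,(170,s+40,v),(180,255,255)) if h0==0 else 0)
def blobs(m,a=20):
    n,l,st,ce=cv2.connectedComponentsWithStats(m)
    return [(st[i].tolist(),ce[i].round(1).tolist()) for i in range(1,n) if st[i][4]>=a]
E
python3 - <<'E'
from h import *
for n in("top","scene"):
    c=cap(n)
    print(n,"red",blobs(mask(c,0,5,150)),"\norange",blobs(mask(c,6,15,150,80),30),"\ngreen",blobs(mask(c,55,90,80,30),30))
c=cap("top")
a=plane(c,(360,214),.131);g=plane(c,(349,128),.1)
print(a,g,np.degrees(np.arctan2(*(g-a)[1::-1])))
E
```

```text
top red [([380, 182, 19, 20, 237], [388.9, 191.7]), ([287, 184, 20, 20, 315], [296.1, 193.4]), ([352, 204, 16, 21, 297], [359.1, 214.1]), ([531, 225, 17, 24, 236], [537.2, 237.0]), ([562, 225, 15, 23, 123], [568.6, 237.7])] 
orange [([60, 161, 54, 56, 2472], [87.1, 188.7]), ([325, 192, 42, 6, 99], [346.0, 194.6]), ([0, 211, 23, 29, 469], [8.5, 222.6]), ([57, 219, 52, 27, 1276], [83.3, 231.7]), ([591, 222, 20, 23, 289], [601.3, 230.3]), ([486, 228, 21, 22, 314], [495.1, 238.7]), ([561, 247, 19, 4, 35], [570.0, 248.5]), ([0, 252, 14, 24, 218], [4.6, 262.4]), ([45, 282, 13, 23, 243], [50.9, 293.0]), ([43, 314, 13, 22, 228], [48.9, 325.2]), ([0, 330, 5, 16, 43], [1.4, 336.7]), ([0, 387, 10, 5, 38], [3.7, 388.9])] 
green [([343, 120, 13, 17, 193], [348.9, 127.5]), ([554, 169, 18, 22, 110], [563.1, 184.1]), ([529, 170, 14, 20, 151], [534.0, 181.3]), ([480, 194, 23, 23, 430], [491.1, 205.3])]
scene red [([131, 0, 22, 30, 416], [140.5, 15.4]), ([289, 0, 22, 12, 208], [299.7, 4.6]), ([313, 0, 23, 9, 176], [323.7, 3.7]), ([105, 17, 17, 18, 195], [112.8, 27.0]), ([43, 154, 8, 12, 60], [46.7, 15
[... 166 characters left out ...]
, 240.1]), ([28, 232, 33, 27, 260], [49.5, 246.0])] 
orange [([68, 77, 16, 10, 110], [74.6, 80.9]), ([473, 130, 76, 48, 1735], [509.9, 153.3]), ([581, 168, 33, 16, 207], [596.7, 174.9]), ([272, 190, 41, 25, 498], [291.8, 202.0]), ([122, 201, 23, 17, 233], [133.3, 210.3])] 
green [([397, 34, 15, 9, 88], [404.7, 37.8]), ([241, 49, 12, 12, 72], [245.4, 54.2]), ([201, 60, 18, 10, 106], [209.0, 64.8]), ([69, 89, 17, 17, 151], [76.1, 96.7]), ([97, 89, 22, 21, 258], [106.6, 98.8]), ([126, 223, 27, 23, 463], [139.4, 233.8]), ([302, 254, 23, 23, 346], [312.6, 265.1]), ([20, 274, 71, 42, 958], [58.5, 298.9])]
[ 0.51621073 -0.1065525   0.131     ] [ 0.77615778 -0.07804809  0.1       ] 6.257748706213859
```

{"method": "drive_tool", "body": {
  "rows": [
    {"z":-0.06,"fingers":1},
    {"z":-0.115,"fingers":1},
    {"x":-0.04,"y":0.03,"z":-0.115,"spin":0.15,"fingers":1},
    {"x":-0.08,"y":0.065,"z":-0.115,"spin":0.3,"fingers":1},
    {"x":-0.12,"y":0.1,"z":-0.115,"spin":0.45,"fingers":1},
    {"x":-0.16,"y":0.13,"z":-0.115,"spin":0.6,"fingers":1},
    {"x":-0.2,"y":0.163,"z":-0.115,"spin":0.75,"fingers":1},
    {"x":-0.24,"y":0.195,"z":-0.115,"spin":0.9,"fingers":1},
    {"x":-0.28,"y":0.228,"z":-0.115,"spin":1.05,"fingers":1},
    {"x":-0.32,"y":0.26,"z":-0.115,"spin":1.145,"fingers":1}
  ],
  "newtons": 40
}}

```text
invalid input
```

{"method": "drive_tool", "body": {
  "rows": [
    {"x":0,"y":0,"z":-0.06,"spin":0,"fingers":1},
    {"x":0,"y":0,"z":-0.115,"spin":0,"fingers":1},
    {"x":-0.04,"y":0.03,"z":-0.115,"spin":0.15,"fingers":1},
    {"x":-0.08,"y":0.065,"z":-0.115,"spin":0.3,"fingers":1},
    {"x":-0.12,"y":0.1,"z":-0.115,"spin":0.45,"fingers":1},
    {"x":-0.16,"y":0.13,"z":-0.115,"spin":0.6,"fingers":1},
    {"x":-0.2,"y":0.163,"z":-0.115,"spin":0.75,"fingers":1},
    {"x":-0.24,"y":0.195,"z":-0.115,"spin":0.9,"fingers":1},
    {"x":-0.28,"y":0.228,"z":-0.115,"spin":1.05,"fingers":1},
    {"x":-0.32,"y":0.26,"z":-0.115,"spin":1.145,"fingers":1}
  ],
  "newtons": 40
}}

```text
time_s: 1.55
tcp_pos: [0.4411, -0.2821, 0.3608]
eef_rot: [180.0, 0.0, 133.8]
contact_force: [0.7, -1.1, -0.1]
gripper_width: 0.0876
gripper_force: 0.0
```

{"method": "drive_tool", "body": {
  "rows": [
    {"x":0.015,"y":0.055,"z":0,"spin":0,"fingers":1},
    {"x":0.03,"y":0.11,"z":0,"spin":0,"fingers":1},
    {"x":0.045,"y":0.17,"z":0,"spin":0,"fingers":1},
    {"x":0.055,"y":0.22,"z":0,"spin":0,"fingers":1},
    {"x":0.06,"y":0.24,"z":0,"spin":0,"fingers":1},
    {"x":0.06,"y":0.24,"z":0,"spin":0,"fingers":1},
    {"x":0.06,"y":0.24,"z":0,"spin":0,"fingers":1}
  ]
}}

```text
time_s: 2.42
tcp_pos: [0.5711, -0.0746, 0.3607]
eef_rot: [-180.0, 0.0, 134.0]
contact_force: [-0.4, 0.1, 0.1]
gripper_width: 0.0878
gripper_force: 0.0
```

```bash
python3 - <<'E'
from h import *
c=cap("wrist"); cv2.imwrite("pics/w1.png",c["pixels"][:,:,::-1]); print(c["s"]["tcp_pos"],c["s"]["eef_rot"],c["s"]["joints"])
print(blobs(mask(c,0,5,150),100),blobs(mask(c,6,15,150,80),100))
E
```

```text
[ 0.57112823 -0.07462348  0.36067897] [-1.79991350e+02  2.66010718e-03  1.33955028e+02] [ 1.20111618e+01  8.17713891e+00 -1.08115450e+00  6.92396086e-03
 -8.07476393e+01 -1.48057248e+02]
[([386, 71, 34, 46, 691], [399.6, 101.4]), ([248, 139, 53, 51, 1405], [274.1, 164.2]), ([260, 218, 37, 25, 521], [280.3, 230.5])] [([296, 134, 63, 78, 583], [326.5, 170.7])]
```

View pics/w1.png

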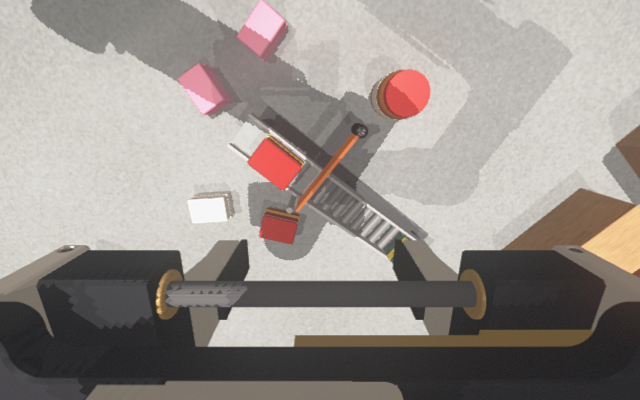

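The wrist view shows the tin's top at about (275,163), the hinge post top at (360,131) and the stop post at (290,211) next to the flap's free edge. Green is hidden by the right finger. Next, a second, nearer view from over the start place.

{"method": "drive_tool", "body": {
  "rows": [
    {"x":0.025,"y":-0.03,"z":0.025,"spin":0,"fingers":1},
    {"x":0.048,"y":-0.057,"z":0.05,"spin":0,"fingers":1},
    {"x":0.048,"y":-0.057,"z":0.05,"spin":0,"fingers":1},
    {"x":0.048,"y":-0.057,"z":0.05,"spin":0,"fingers":1}
  ]
}}

```text
time_s: 2.98
tcp_pos: [0.4976, -0.0797, 0.3118]
eef_rot: [179.9, 0.1, 133.9]
contact_force: [1.1, -0.9, -0.5]
gripper_width: 0.0876
gripper_force: 0.0
```

```bash
python3 - <<'E'
from h import *
import pickle
c=cap("wrist"); pickle.dump(c,open("w2.pkl","wb")); print(c["s"]["tcp_pos"],c["s"]["eef_rot"])
p=c["pixels"][:,:,::-1]
print(px(c,(.58,-.1,.1)),px(c,(.513,-.107,.131)))
u,v=px(c,(.56,-.09,.12)).astype(int)
u0=max(0,u-130);v0=max(0,v-100);print(u0,v0)
cv2.imwrite("pics/w2c.png",cv2.resize(p[v0:v0+200,u0:u0+260],None,fx=3,fy=3,interpolation=cv2.INTER_CUBIC))
a=cv2.imread("pics/w1.png")[90:270,220:440]
cv2.imwrite("pics/w1c.png",cv2.resize(a,None,fx=3,fy=3,interpolation=cv2.INTER_CUBIC))
E
```

```text
[ 0.49758507 -0.07967978  0.31175006] [1.79912758e+02 8.70209056e-02 1.33929690e+02]
[355.45496821 232.98144069] [314.36130687 211.1493016 ]
221 123
```

View pics/w2c.png

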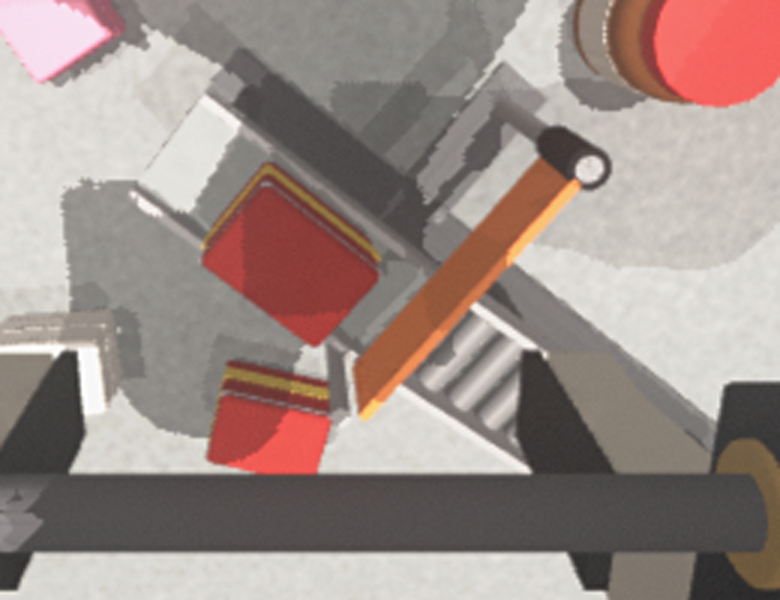

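View pics/w1c.png

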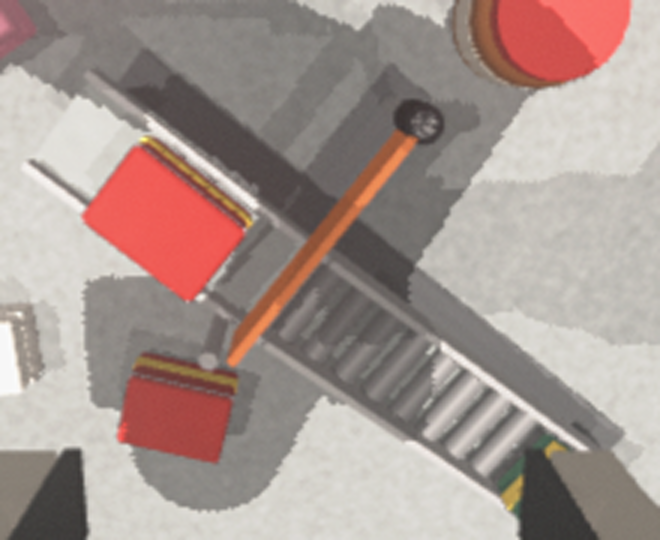

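The two crops give the same features: the tin's top corners, hinge post top, flap's free top end and wall ends. Triangulating these.

```bash
cat > geo.py <<'E'
from h import *
import pickle
c2=pickle.load(open("w2.pkl","rb")); c1=dict(c2)
T=c1["T_tool_cam"]; Rt=R.from_euler("xyz",[-179.99,0,133.955],degrees=True).as_matrix()
c1["R"]=Rt@T[:3,:3]; c1["e"]=np.array([.57113,-.07462,.36068])+Rt@T[:3,3]
P={"hinge":((427,122),(591,167),.143),"RL":((140,146),(266,182),.131),"RR":((84,213),(203,262),.131),"FR":((190,299),(316,345),.131),"FL":((245,232),(378,268),.131),"free":((232,362),(366,415),.143),"wallR":((28,164),(135,190),.097)}
W={}
for k,(a,b,z) in P.items():
    ua=np.array(a)/3+[220,90]-.33; ub=np.array(b)/3+[221,123]-.33
    p=[plane(c1,ua,z),plane(c2,ub,z)]; W[k]=(p[0]+p[1])/2
    print(k,tri([c1,c2],[ua,ub]).round(4),p[0][:2].round(4),p[1][:2].round(4))
t=(W["RL"]+W["RR"]+W["FR"]+W["FL"])/4
f=(W["FL"]+W["FR"]-W["RL"]-W["RR"]); print("tin",t,np.degrees(np.arctan2(f[1],f[0])),np.linalg.norm(f)/2)
d=W["hinge"]-W["free"]; print("flap yaw",np.degrees(np.arctan2(-d[0],d[1])),np.linalg.norm(d))
E
python3 geo.py
```

```text
hinge [0.5651 0.0015 0.1428] [0.565  0.0017] [0.565  0.0013]
RL [ 0.4874 -0.089   0.1207] [ 0.4881 -0.087 ] [ 0.4859 -0.0867]
RR [ 0.4894 -0.1241  0.1366] [ 0.4892 -0.1247] [ 0.4902 -0.127 ]
FR [ 0.5469 -0.1222  0.1296] [ 0.5468 -0.1217] [ 0.5464 -0.1218]
FL [ 0.545  -0.0848  0.1182] [ 0.5439 -0.0833] [ 0.5409 -0.0816]
free [ 0.5774 -0.126   0.1441] [ 0.5776 -0.1268] [ 0.5779 -0.126 ]
wallR [ 0.4538 -0.1358  0.0934] [ 0.4543 -0.1352] [ 0.4537 -0.1343]
tin [ 0.51642058 -0.10423995  0.131     ] 4.356481547932263 0.05635219803082393
flap yaw 5.6872388238759015 0.12855331878186058
```

{"method": "drive_tool", "body": {
  "rows": [
    {"x":0.0016,"y":0.0053,"z":0.04,"spin":0,"fingers":1},
    {"x":0.0016,"y":0.0053,"z":0.08,"spin":0,"fingers":1},
    {"x":0.0016,"y":0.0053,"z":0.11,"spin":0,"fingers":1},
    {"x":0.0016,"y":0.0053,"z":0.13,"spin":0,"fingers":1},
    {"x":0.0016,"y":0.0053,"z":0.13,"spin":0,"fingers":1},
    {"x":0.0016,"y":0.0053,"z":0.13,"spin":0,"fingers":1}
  ]
}}

```text
time_s: 3.78
tcp_pos: [0.5011, -0.0741, 0.1816]
eef_rot: [179.9, 0.1, 134.0]
contact_force: [0.5, 0.2, 1.4]
gripper_width: 0.0875
gripper_force: 0.0
```

```bash
python3 - <<'E'
from h import *
c=cap("wrist"); print(c["s"]["tcp_pos"],c["s"]["eef_rot"])
p=c["pixels"][:,:,::-1].copy()
O=np.array([.575,-.098,0]);a=np.radians(5.7)
def w(x,y,z): return O+np.array([x*np.cos(a)-y*np.sin(a),x*np.sin(a)+y*np.cos(a),z])/1000
for q in [(-89,-21,131),(-89,21,131),(-29,21,131),(-29,-21,131),(0,100,143),(0,-29,143),(-125,-25,97),(-100.5,-4,104),(-15,63,104),(-27,78,104)]:
    u=px(c,w(*q)); cv2.circle(p,(int(round(u[0])),int(round(u[1]))),2,(255,0,255),1)
cv2.imwrite("pics/w3.png",p)
E
```

```text
[ 0.50112111 -0.07410468  0.18158337] [1.79947619e+02 5.78947667e-02 1.33984716e+02]
```

View pics/w3.png

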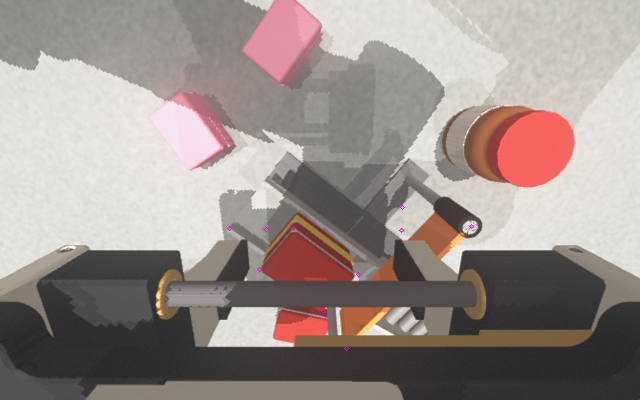

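The predicted marks land on the tin corners (293,230), (260,269), (357,275) and the hinge post (471,226), within 2–3 mm. Descending.

{"method": "drive_tool", "body": {
  "rows": [
    {"x":0,"y":0,"z":0.02,"spin":0,"fingers":1},
    {"x":0,"y":0,"z":0.04,"spin":0,"fingers":1},
    {"x":0,"y":0,"z":0.0585,"spin":0,"fingers":1},
    {"x":0,"y":0,"z":0.0585,"spin":0,"fingers":1},
    {"x":0,"y":0,"z":0.0585,"spin":0,"fingers":1}
  ]
}}

```text
time_s: 4.45
tcp_pos: [0.5009, -0.074, 0.1233]
eef_rot: [179.9, 0.1, 134.0]
contact_force: [0.0, -0.4, 0.0]
gripper_width: 0.0875
gripper_force: 0.0
```

```bash
python3 - <<'E'
from h import *
c=cap("wrist"); s=c["s"]; print(s["tcp_pos"],s["eef_rot"],s["contact_force"])
y=np.radians(s["eef_rot"][2]); d=np.radians(5.7); f=np.array([np.cos(d),np.sin(d)])
print("lane dir in tool xy:",f@[np.cos(y),np.sin(y)],f@[np.sin(y),-np.cos(y)])
cv2.imwrite("pics/w4.png",c["pixels"][:,:,::-1])
E
```

```text
[ 0.50085405 -0.07401762  0.12329944] [1.79922483e+02 6.60077086e-02 1.33995656e+02] [ 0.04811609 -0.41153315  0.00594537]
lane dir in tool xy: -0.6197195250782598 0.7848233624432801
```

View pics/w4.png

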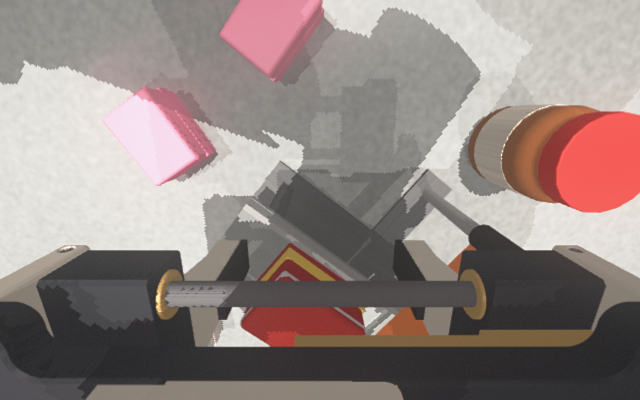

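The left finger stands behind the tin and the right finger before the flap by the hinge. Pushing along the lane.

{"method": "drive_tool", "body": {
  "rows": [
    {"x":-0.0025,"y":0.0031,"z":0,"spin":0,"fingers":1},
    {"x":-0.005,"y":0.0063,"z":0,"spin":0,"fingers":1},
    {"x":-0.0074,"y":0.0094,"z":0,"spin":0,"fingers":1},
    {"x":-0.0099,"y":0.0126,"z":0,"spin":0,"fingers":1},
    {"x":-0.0124,"y":0.0157,"z":0,"spin":0,"fingers":1},
    {"x":-0.0149,"y":0.0188,"z":0,"spin":0,"fingers":1},
    {"x":-0.0174,"y":0.022,"z":0,"spin":0,"fingers":1},
    {"x":-0.0198,"y":0.0251,"z":0,"spin":0,"fingers":1},
    {"x":-0.0223,"y":0.0283,"z":0,"spin":0,"fingers":1},
    {"x":-0.0248,"y":0.0314,"z":0,"spin":0,"fingers":1}
  ]
}}

```text
time_s: 5.75
tcp_pos: [0.5373, -0.0706, 0.1212]
eef_rot: [-179.8, -0.2, 134.0]
contact_force: [-7.5, -0.0, 3.3]
gripper_width: 0.0875
gripper_force: 3.4
```

```bash
python3 - <<'E'
from h import *
c=cap("wrist"); s=c["s"]; print(s["tcp_pos"],s["eef_rot"],s["contact_force"],s["gripper_width"])
a=c["pixels"][:,:,::-1]; b=cap("scene")["pixels"][:,:,::-1][150:300,200:360]
cv2.imwrite("pics/w5.png",np.hstack([a[150:360,180:500],cv2.resize(b,(320,300),interpolation=cv2.INTER_CUBIC)[:210]]) if 0 else np.vstack([a[120:400,160:480],cv2.resize(b,(320,300))]))
E
```

```text
[ 0.53733586 -0.07060448  0.12116455] [-179.75006466   -0.18697559  133.95459303] [-7.48250352 -0.04204468  3.30299462] 0.08748905579677103
```

View pics/w5.png

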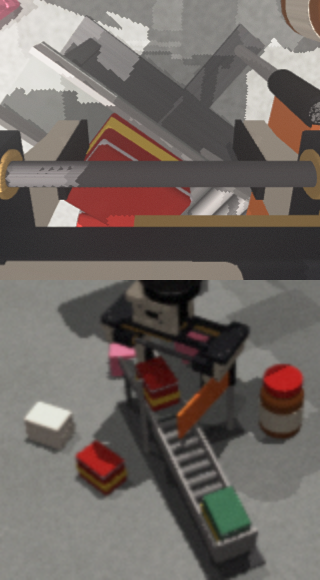

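The wrist crop shows the left finger on the tin's rear. The scene crop shows the flap opening ahead of the tin without touching it. Continuing.

{"method": "drive_tool", "body": {
  "rows": [
    {"x":-0.0025,"y":0.0031,"z":-0.001,"spin":0,"fingers":1},
    {"x":-0.005,"y":0.0063,"z":-0.001,"spin":0,"fingers":1},
    {"x":-0.0074,"y":0.0094,"z":-0.001,"spin":0,"fingers":1},
    {"x":-0.0099,"y":0.0126,"z":-0.001,"spin":0,"fingers":1},
    {"x":-0.0124,"y":0.0157,"z":-0.001,"spin":0,"fingers":1},
    {"x":-0.0149,"y":0.0188,"z":-0.001,"spin":0,"fingers":1},
    {"x":-0.0174,"y":0.022,"z":-0.001,"spin":0,"fingers":1},
    {"x":-0.0198,"y":0.0251,"z":-0.001,"spin":0,"fingers":1},
    {"x":-0.0223,"y":0.0283,"z":-0.001,"spin":0,"fingers":1},
    {"x":-0.0248,"y":0.0314,"z":-0.001,"spin":0,"fingers":1}
  ]
}}

```text
time_s: 7.1
tcp_pos: [0.5775, -0.0672, 0.1221]
eef_rot: [-179.7, -0.2, 133.9]
contact_force: [-5.3, -4.1, 1.3]
gripper_width: 0.0878
gripper_force: 3.0
```

{"method": "drive_tool", "body": {
  "rows": [
    {"x":-0.0025,"y":0.0031,"z":0,"spin":0,"fingers":1},
    {"x":-0.005,"y":0.0063,"z":0,"spin":0,"fingers":1},
    {"x":-0.0074,"y":0.0094,"z":0,"spin":0,"fingers":1},
    {"x":-0.0099,"y":0.0126,"z":0,"spin":0,"fingers":1},
    {"x":-0.0124,"y":0.0157,"z":0,"spin":0,"fingers":1}
  ]
}}

```text
time_s: 7.72
tcp_pos: [0.5993, -0.0645, 0.1227]
eef_rot: [-179.9, -0.0, 134.0]
contact_force: [-1.9, -2.7, -0.1]
gripper_width: 0.088
gripper_force: 1.7
```

```bash
python3 - <<'E'
from h import *
c=cap("scene"); s=c["s"]; print(s["tcp_pos"],s["eef_rot"],s["contact_force"],s["gripper_width"])
b=c["pixels"][:,:,::-1][150:300,200:360]
cv2.imwrite("pics/w6.png",cv2.resize(b,None,fx=3,fy=3))
E
```

```text
[ 0.59927822 -0.06451345  0.1227286 ] [-1.79939820e+02 -3.19987193e-02  1.33966139e+02] [-1.929276   -2.70891107 -0.13107466] 0.08799939824961564
```

View pics/w6.png

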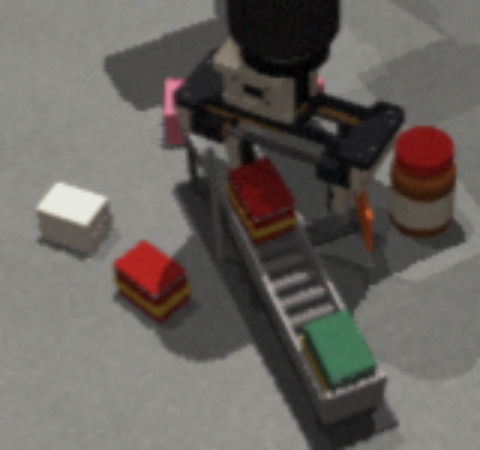

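The flap is held wide at the right, clear of the tin, whose centre is about 30 mm past the flap. Pushing it over the crest.

{"method": "drive_tool", "body": {
  "rows": [
    {"x":-0.0025,"y":0.0031,"z":0,"spin":0,"fingers":1},
    {"x":-0.005,"y":0.0063,"z":0,"spin":0,"fingers":1},
    {"x":-0.0074,"y":0.0094,"z":0,"spin":0,"fingers":1},
    {"x":-0.0099,"y":0.0126,"z":0,"spin":0,"fingers":1},
    {"x":-0.0124,"y":0.0157,"z":0,"spin":0,"fingers":1},
    {"x":-0.0124,"y":0.0157,"z":0,"spin":0,"fingers":1},
    {"x":-0.0124,"y":0.0157,"z":0,"spin":0,"fingers":1},
    {"x":-0.0124,"y":0.0157,"z":0,"spin":0,"fingers":1}
  ]
}}

```text
time_s: 8.78
tcp_pos: [0.6198, -0.0622, 0.1233]
eef_rot: [180.0, 0.0, 134.0]
contact_force: [0.5, -2.4, -0.6]
gripper_width: 0.0876
gripper_force: 1.3
```

```bash
python3 - <<'E'
from h import *
c=cap("scene"); s=c["s"]; print(s["time_s"],s["tcp_pos"],s["contact_force"],s["gripper_force"])
for k,m in(("red",mask(c,0,5,150)),("green",mask(c,55,90,80,30))):
    print(k,[b for b in blobs(m,50) if 200<b[1][0]<360 and b[1][1]>150])
E
```

```text
8.775 [ 0.61980555 -0.06221132  0.12327296] [ 0.51985327 -2.40515289 -0.58343727] 1.3012960081687197
red [([334, 192, 17, 17, 219], [342.3, 200.7]), ([239, 231, 23, 20, 272], [249.5, 240.1]), ([293, 235, 23, 22, 339], [303.4, 245.4])]
green [([302, 254, 23, 23, 338], [312.7, 265.0])]
```

The tin has rolled down and sits against the green tin, which has not moved. Backing out.

{"method": "drive_tool", "body": {
  "rows": [
    {"x":0.0037,"y":-0.0047,"z":0,"spin":0,"fingers":1},
    {"x":0.0074,"y":-0.0094,"z":0,"spin":0,"fingers":1},
    {"x":0.0112,"y":-0.0141,"z":0,"spin":0,"fingers":1},
    {"x":0.0149,"y":-0.0188,"z":0,"spin":0,"fingers":1},
    {"x":0.0186,"y":-0.0235,"z":0,"spin":0,"fingers":1},
    {"x":0.0223,"y":-0.0283,"z":0,"spin":0,"fingers":1},
    {"x":0.026,"y":-0.033,"z":0,"spin":0,"fingers":1},
    {"x":0.0297,"y":-0.0377,"z":0,"spin":0,"fingers":1},
    {"x":0.0335,"y":-0.0424,"z":0,"spin":0,"fingers":1},
    {"x":0.0372,"y":-0.0471,"z":0,"spin":0,"fingers":1}
  ]
}}

```text
time_s: 10.07
tcp_pos: [0.5589, -0.0686, 0.123]
eef_rot: [-180.0, -0.0, 134.0]
contact_force: [0.1, -6.1, 0.7]
gripper_width: 0.0874
gripper_force: 2.8
```

{"method": "drive_tool", "body": {
  "rows": [
    {"x":0.0037,"y":-0.0047,"z":0,"spin":0,"fingers":1},
    {"x":0.0068,"y":-0.0086,"z":0,"spin":0,"fingers":1},
    {"x":0.0099,"y":-0.0126,"z":0,"spin":0,"fingers":1},
    {"x":0.0136,"y":-0.0173,"z":0,"spin":0,"fingers":1},
    {"x":0.0174,"y":-0.022,"z":0,"spin":0,"fingers":1},
    {"x":0.0211,"y":-0.0267,"z":0,"spin":0,"fingers":1},
    {"x":0.026,"y":-0.033,"z":0,"spin":0,"fingers":1},
    {"x":0.0322,"y":-0.0408,"z":0,"spin":0,"fingers":1},
    {"x":0.0384,"y":-0.0486,"z":0,"spin":0,"fingers":1},
    {"x":0.0384,"y":-0.0486,"z":0,"spin":0,"fingers":1}
  ]
}}

```text
time_s: 11.32
tcp_pos: [0.4977, -0.0741, 0.1234]
eef_rot: [179.9, 0.0, 134.0]
contact_force: [-0.4, 0.2, -0.4]
gripper_width: 0.0879
gripper_force: 0.0
```

{"method": "drive_tool", "body": {
  "rows": [
    {"x":0,"y":0,"z":-0.03,"spin":0,"fingers":1},
    {"x":0,"y":0,"z":-0.07,"spin":0,"fingers":1},
    {"x":0,"y":0,"z":-0.11,"spin":0,"fingers":1},
    {"x":0,"y":0,"z":-0.15,"spin":0,"fingers":1},
    {"x":0,"y":0,"z":-0.18,"spin":0,"fingers":1},
    {"x":0,"y":0,"z":-0.18,"spin":0,"fingers":1},
    {"x":0,"y":0,"z":-0.18,"spin":0,"fingers":1}
  ]
}}

```text
time_s: 12.2
tcp_pos: [0.4979, -0.0741, 0.3026]
eef_rot: [180.0, -0.0, 134.0]
contact_force: [0.8, 0.7, -1.3]
gripper_width: 0.0876
gripper_force: 0.0
```

```bash
python3 - <<'E'
from h import *
c=cap("scene"); s=c["s"]; print(s["time_s"],s["tcp_pos"],s["contact_force"])
for k,m in(("red",mask(c,0,5,150)),("or",mask(c,6,15,150,80)),("green",mask(c,55,90,80,30))):
    print(k,[b for b in blobs(m,50) if 200<b[1][0]<360 and b[1][1]>150])
a=cap("wrist")["pixels"][:,:,::-1][:,160:480]; b=c["pixels"][:,:,::-1][150:350,200:400]
cv2.imwrite("pics/w7.png",np.hstack([a,cv2.resize(b,(400,400))]))
E
```

```text
12.2 [ 0.49794983 -0.07409373  0.30259682] [ 0.80608133  0.71302151 -1.25290198]
red [([332, 192, 19, 17, 273], [341.1, 200.1]), ([238, 231, 24, 20, 271], [249.5, 240.0]), ([293, 235, 23, 22, 322], [303.3, 245.7])]
or [([272, 190, 41, 25, 495], [292.2, 202.1])]
green [([302, 254, 23, 23, 336], [312.6, 265.1])]
```

View pics/w7.png

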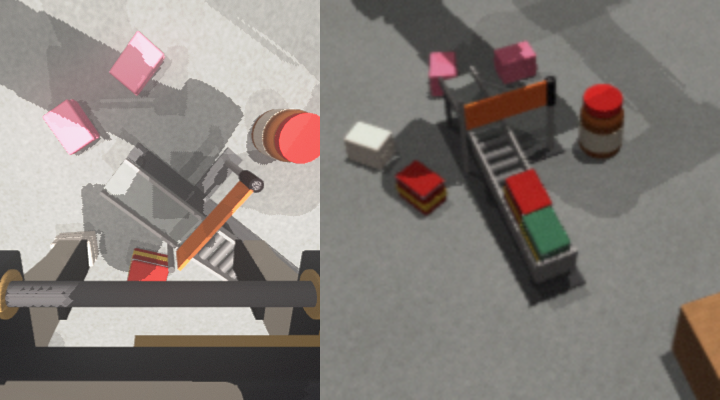

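The flap is shut, with its blob back at its original place. The red tin rests against the green one, everything else is where it was, and the arm is clear.

```bash
python3 -c "
from plant import r
print(r.close_job())"
```

```text
the job is handed in; nothing more can be done
None
```

I loaded the red tin: it lies on the ramp against the green tin, the flap is fully shut, nothing else in view of the cameras moved, and the job was handed in at about 12 s.

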